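Open the hive-frame clamp

TASK

The glue in the small wooden hive frame has set, so open the blue bar clamp that holds it: press the red release pad on top of the sliding jaw right down and, keeping it down, push the jaw back along its rails, away from the frame, until it meets the yellow stop, then take the hand clear. Only press and push with the fingers: leave the frame lying where it is, and do not lift or disturb any of the other things.

Things in the scene. Friction and masses are not known exactly. Their poses are not given: they have to be found in the camera images.
- clamp: The fixed clamp: a plywood board 300 mm (its x) by 420 mm (its y), 10 mm thick, fastened to the table, with two aluminium rails along its y axis, 50 mm wide over both, their tops 42 mm above the table; dark ratchet teeth stand every 16 mm between them. A blue fixed jaw stands at the +y end. Origin: centre of the board's underside, on the table; z up. Position and heading vary.
- jaw (a joint): Travel of the sliding jaw from its clamping place along the rails towards the clamp's -y, in m: 0 = at the frame, grows as the clamp opens. The jaw slides with about 4 N of friction and stays where it is left; it slides freely only while the release pad is pressed more than about 4 mm, otherwise the ratchet stops it within 2 to 18 mm.
- release (a joint): How far the red release pad is pressed, in m: 0 = up (locked), 0.009 = right down. It springs back; it takes about 2 N to start and 5 N to be right down. The pad rides on the jaw.
- release_top (a point): Centre of the top of the red release pad: 46 mm (x) by 40 mm (y), level, 92 mm above the table when up. Axes as the clamp's. The pad lies on the frame side of the jaw's upright push wall; the wall's face begins 24 mm from this point towards -y.
- jaw_wall (a point): Middle of the top edge of the push wall's face that looks to +y, towards the pad, 125 mm above the table. The blue wall is 60 mm wide (x), 14 mm thick (it lies on the -y side of this point), and rises 33 mm above the raised pad: pushing this face towards -y opens the clamp. Axes as the clamp's.
- jaw_back (a point): Middle of the jaw's back face (-y side), 60 mm above the table; this face meets the yellow stop. Axes as the clamp's. The jaw is 60 by 60 mm, its block from 45 to 75 mm above the table.
- stop_face (a point): Middle of the face of the yellow stop that looks to +y, towards the jaw, 60 mm above the table. The stop is a block 60 mm (x) by 25 mm (y) by 36 mm high, fixed on the rails, 75 to 115 mm from the jaw's back at the start; it does not move. Axes as the clamp's.
- frame: Small wooden hive frame with a yellow foundation sheet, 230 mm (x) by 120 mm (y), 22 mm thick, lying loose on the rails between the jaws. Origin: centre of its underside, 42 mm above the table.
- spool_a: Loose green wire spool, 44 mm across, 30 mm high, standing on the clamp's board to one side of the rails. Origin: centre of its underside.
- queen_cage: Loose flat yellow box (queen cage), 35 by 60 by 18 mm, lying on the clamp's board on the other side of the rails. Origin: centre of its underside.
- spool_b: Loose green wire spool, 44 mm across, 30 mm high, on the table at the robot's right. Origin: centre of its underside.
- honey_jar: Loose honey jar, 70 mm across, 90 mm high, on the table at the robot's left. Origin: centre of its underside.
- hive_tool: Loose flat red hive tool, 240 by 50 by 5 mm, on the table at the robot's right. Origin: centre of its handle's underside.
- mallet: Loose hammer lying on the table at the robot's left. Origin: on the underside of it.
- screw_tub: Loose white tub, 84 mm across, 60 mm high, on the table at the robot's left. Origin: centre of its underside.

How it is judged:
By the outcome, as a careful person would: the job done as asked, in the order asked, and still so for the second after the job is handed in, with the robot touching nothing.
It also fails if it takes over 35 s, if anything falls off the work surface, if the arm or the gripper's body presses on something with over 40 N, if the wrist force passes 120 N, or if a joint passes its speed limit or range.

ROBOT

A 7-joint arm with a two-finger parallel gripper is mounted at the origin on the work surface. World frame = base frame: x ahead of the robot, y to its left, z up, the work surface at z = 0. Lengths are in mm, angles in rad, forces in N, time in s.
With the tool pointing down it reaches from about 425 to 875 mm from the base axis. Payload 4.7 kg.
Tool frame: the origin (TCP) lies midway between the tips of the shut fingers; the grasp point (between the pads) lies 19 mm behind it; z points along the fingers, y is the line along which they close (so a half turn about z gives the same grasp; the last joint's range is limited). The gripper opens to 85 mm and grips with 20 to 120 N. Pads are 22 mm wide; open, the fingers measure 114 mm over their backs; the gripper's body (76 mm by 85 mm) begins 54 mm behind the grasp point. The pads swing forward as they close: fully open they stand 13 mm farther back than shut.
Start: joints at [-1.25, 0.321, -0.07, 1.45, 0.023, 1.371, -0.057], TCP at [196.335, 619.661, 209.949] pointing down, gripper open.
Joint ranges: [-2.86, 2.86], [-0.3, 2.09], [-1.38, 1.24], [0.06, 2.45], [-1.56, 4.7], [0.09, 2.05], [-2.69, 2.69]. Speed limits (rad/s): [2.57, 2.57, 3.14, 3.14, 3.14, 3.14, 3.14].

INTERFACE

Orientations are given as [roll, pitch, yaw] about the fixed x, y, z axes, in that order (R = Rz(yaw) Ry(pitch) Rx(roll)).
In Python, from cell import movep, move_straight, move_joints, command_gripper, sleep, solve_ik, read_camera, camera_params, PlanningError, sign_off, get_time, get_qpos, get_qvel, get_joint_torque, get_tcp_pos, get_eef_rot, get_force, get_moment, get_opening, get_finger_force gives the robot as it stands. Calls block until the motion is done:
- movep(position, orientation): joint-space move of the TCP to a pose.
- move_straight(position, frame=None, feed=150): straight line of the TCP; frame=None keeps the orientation; feed is the mean speed in mm/s.
- move_joints(angles): joint-space move.
- command_gripper(opening, effort=None): finger opening in mm; effort is the grip in N (None keeps the last); returns when the fingers have stopped.
- sleep(seconds).
- solve_ik(position, orientation): joint angles nearest the present ones, or None.
- read_camera(name): name is "scene" or "top" or "wrist"; returns (picture, depth): 480x640x3 uint8, red, green, blue; 480x640 float32, mm along the optical axis (not along the pixel's ray), 0 where there is no reading.
- camera_params(name): a dict with "fx", "fy", "cx", "cy" (pixels), "view" (4x4, takes a point from world to camera coordinates). Camera axes: x right, y up, looking along -z (the intrinsics and any distortion apply to the point x, -y, -z); pixel columns grow to the right and rows downward; lengths in mm; the calibration is good to about 2 mm. The wrist camera is an equidistant fisheye: a pixel r from the principal point sees the ray r / f radians off the axis. A picture is of the moment at which its call begins: read the wrist's pose just before it. camera_params takes no time and is no camera call; for the wrist camera it gives the pose at the moment of the call.
A pose or a line that the arm cannot do raises PlanningError and nothing moves.
- sign_off(): hands the job in; it is judged then, once.
Readings, each from a call of its own:
- get_time(): time.
- get_qpos(): joint angles.
- get_qvel(): joint speeds.
- get_joint_torque(): joint torques, N m.
- get_tcp_pos(): TCP position.
- get_eef_rot(): TCP orientation.
- get_force(): force on the tool from outside, world axes, zero at the start.
- get_moment(): the same for the moment, N m.
- get_opening(): finger opening in mm.
- get_finger_force(): force on a finger pad.
Only numpy, scipy, OpenCV 4.12 (cv2) and the standard library are available. Lean on these libraries where they do the work, as an engineer would, in place of code of your own. Each camera call takes 0.05 s, during which the arm holds its last target. There are 200 camera calls.

## Working session

There is one attempt and no reset: what is moved stays moved. The work goes in short steps, each a Python script; the robot and the scene stay as the last script left them, time stands still between calls to the robot, and variables do not carry over. Pictures are saved under pics/ and viewed, at most 10 in all, crops included, and the job is handed in when it is done.

```bash
mkdir -p pics
cat > h.py <<'E'
import numpy as np, cv2
from cell import *
def world(name,pic,d):
    p=camera_params(name); v,u=np.mgrid[0:480,0:640]
    X=(u-p['cx'])/p['fx']*d; Y=(v-p['cy'])/p['fy']*d
    P=np.stack([X,-Y,-d,np.ones_like(d)],-1)
    return (P@np.linalg.inv(p['view']).T)[...,:3]
E
python3 - <<'E'
from h import *
for n in ("top","scene"):
    a,d=read_camera(n); cv2.imwrite(f'pics/{n}.png',a[...,::-1]); np.savez(f'{n}.npz',a=a,d=d,w=world(n,a,d))
    print(camera_params(n))
print(get_time())
E
```

```text
{'fx': 545.9734634506523, 'fy': 545.9734634506523, 'cx': 310.06547292727726, 'cy': 232.8663925182795, 'view': array([[ 2.11041005e-02, -9.99774409e-01, -2.39769583e-03,
         2.94916920e+01],
       [ 9.95798724e-01,  2.08063181e-02,  8.91739775e-02,
        -5.35538813e+02],
       [-8.91039734e-02, -4.26955904e-03,  9.96013179e-01,
        -1.36281883e+03],
       [ 0.00000000e+00,  0.00000000e+00,  0.00000000e+00,
         1.00000000e+00]])}
{'fx': 503.65158357268916, 'fy': 503.65158357268916, 'cx': 319.11845471023844, 'cy': 236.42893162924068, 'view': array([[ 8.81382611e-01,  4.72239947e-01, -1.24147147e-02,
        -4.53358493e+02],
       [-2.98259093e-01,  5.76662201e-01,  7.60593334e-01,
         5.99399960e+01],
       [ 3.66341653e-01, -6.66670937e-01,  6.49109895e-01,
        -1.55626480e+03],
       [ 0.00000000e+00,  0.00000000e+00,  0.00000000e+00,
         1.00000000e+00]])}
0.1
```

View pics/top.png

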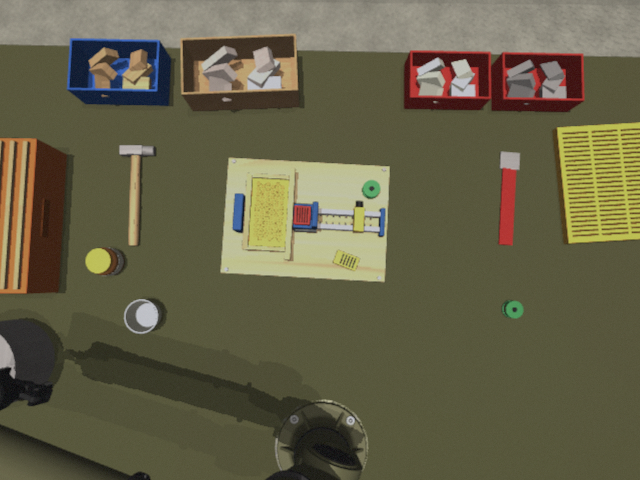

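View pics/scene.png

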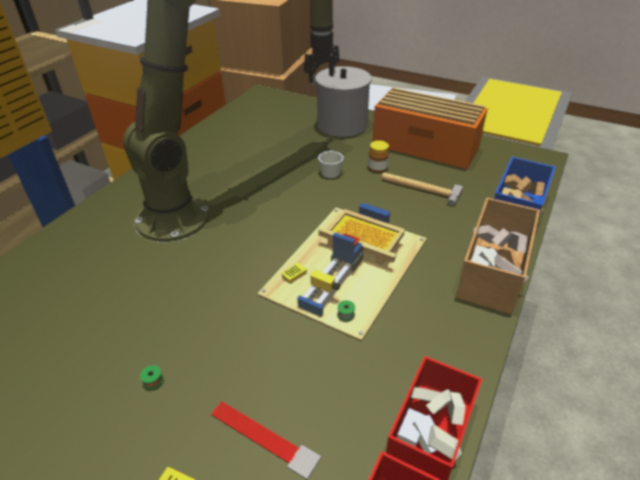

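The top view shows the clamp with its +y pointing left in the image: red pad near (303,215), blue wall near (314,216), yellow stop near (359,218), frame at (269,213). A spool is at (372,188) and the queen cage at (346,260). The arm is out of the way at lower left.

Run:
```python
from h import *
z=np.load('top.npz'); a=z['a'].astype(int); w=z['w']; r,g,b=a[...,0],a[...,1],a[...,2]
v,u=np.mgrid[0:480,0:640]
def box(u0,u1,v0,v1): return (u>=u0)&(u<=u1)&(v>=v0)&(v<=v1)
red=(r>120)&(g<70)&box(285,325,195,235)
blue=(b>r+30)&(b>g+20)
wall=blue&box(285,330,195,240)
stop=(r>120)&(b<80)&(g>90)&box(350,369,198,236)
def rep(n,m):
    p=w[m]; print(n,m.sum(),'med',np.median(p,0).round(1),'2%',np.percentile(p,2,0).round(1),'98%',np.percentile(p,98,0).round(1))
rep('red',red);rep('wall',wall);rep('walltop',wall&(w[...,2]>115));rep('stop',stop);rep('stoptop',stop&(w[...,2]>65))
rep('fixed',blue&box(230,248,190,235))
rep('end',blue&box(376,388,200,240))
# board heading
m=(w[...,2]>4)&(w[...,2]<20)&box(205,405,140,295)
m=cv2.morphologyEx(m.astype(np.uint8),cv2.MORPH_OPEN,np.ones((3,3)))
p=w[box(205,405,140,295)&(w[...,2]>5)][:,:2].astype(np.float32)
rc=cv2.minAreaRect(p); print(rc)
for row in range(204,230,3): print(row,w[row,288:324,2].round(0).astype(int))
cv2.imwrite('pics/crop.png',cv2.resize(z['a'][150:290,215:395][...,::-1],None,fx=4,fy=4,interpolation=2))
```

```text
red 236 med [571.6  60.8  93.4] 2% [550.2  41.6  72.1] 98% [593.4  81.3  99.4]
wall 255 med [563.2  36.6 118.8] 2% [542.7  24.9  60.6] 98% [601.3  80.2 129.7]
walltop 128 med [569.7  30.  125.2] 2% [542.5  24.7 120. ] 98% [599.1  36.5 131.5]
stop 44 med [560.5 -67.2  66.8] 2% [538.2 -91.    7.2] 98% [596.6 -65.5  79.6]
stoptop 23 med [563.9 -67.   75.3] 2% [538.  -89.6  66.8] 98% [596.6 -66.3  80.3]
fixed 320 med [576.2 216.8  91. ] 2% [534.3 206.2  84.3] 98% [619.8 227.9  97.1]
end 121 med [ 566.3 -138.6   43.9] 2% [ 532.4 -144.5   31.6] 98% [ 597.  -133.6   51. ]
((578.5220336914062, 55.03973388671875), (402.897705078125, 522.2088012695312), 1.1730955839157104)
204 [ 60  63  68  65  65  64  67  75  78  74  78  74  75  81  74  75  74  73
  75  77  75  74  77  79  76 123 125 129 124 123 122   9  10  16   9   9]
207 [  66   66   64   60   66   60   73   96   95   92   97   95 1405   90
   90   96   90   94   92   92   92   94   91   78   77  124  128  125
  126  124  121   10    7   10    8    5]
210 [  71   64   66   66   65   59   71   90   92   92   94   90   92 1405
   95   92   9
[... 305 characters left out ...]
4  91  95  93  95  96
  92  95  93  94  93  76 124 130 125 123 129 128   8  14  10  13  11  11]
219 [  64   67   63   67   58   65 1405   96   96   95   94   92   96   94
   92   98   93   96   97   97   91   93   92   75  131  126  122  130
  122  119   14   11    8    9   11   12]
222 [ 65  69  66  64  61  72  90  97  90  95  90  91  89  87  94  92  95  91
  94  89  94  93  91  76 124 132 127 120 129 126  10   9  32   7  12  14]
225 [ 61  63  68  64  66  78  78  79  78  73  82  80  78  78  77  76  76  79
  75  80  76  77  73  74 123 134 129 124 129 123  36  47  39  47  45  45]
228 [62 65 65 65 52 64 61 47 53 44 51 47 57 57 59 59 63 60 58 64 66 66 70 70
 68 71 75 73 74 49 28 30 31 34 35 33]
```

View pics/crop.png

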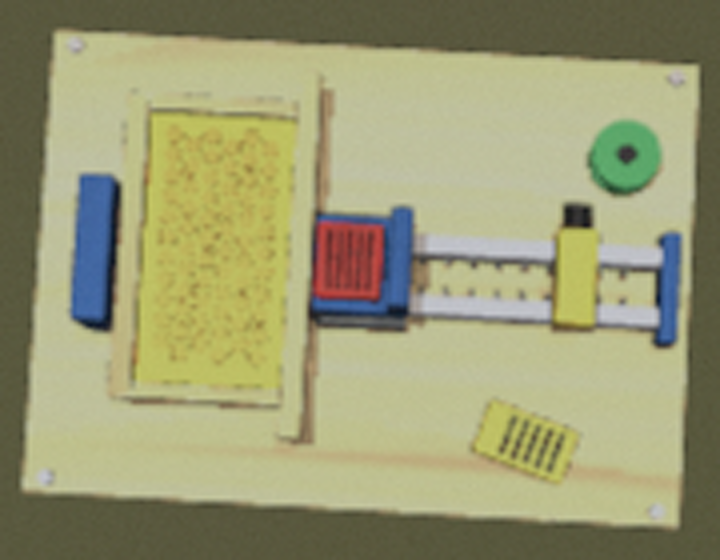

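Pad centre comes out at about (571.6, 61, 92) and the wall face at y≈37. The stop face is at y≈-66, so travel is about 89 mm. Clamp heading is -0.032 rad. The heights (92, 125, 78) match the given sizes. Next I shut the fingers, approach above the pad and press under force feedback.

```bash
cat >> h.py <<'E'
th=-0.032; ey=np.array([-np.sin(th),np.cos(th),0]); pad=np.array([571.3,61,92.])
E
python3 - <<'E'
from h import *
print(get_eef_rot())
command_gripper(0)
p=pad-6*ey
for yaw in (np.pi/2+th,-np.pi/2+th):
    q=solve_ik(p+[0,0,90],[np.pi,0,yaw]); print(yaw,q)
    if q is not None: break
movep(p+[0,0,90],[np.pi,0,yaw])
print(get_time(),get_tcp_pos(),get_force(),get_opening())
move_straight(p+[0,0,6],feed=80)
f0=np.array(get_force()); print(get_time(),get_tcp_pos(),f0)
for dz in np.arange(4,-14,-1.5):
    move_straight(p+[0,0,dz],feed=30); f=np.array(get_force())-f0
    print(dz,get_tcp_pos()[2],f.round(1))
    if f[2]>10: break
print(get_time())
a,d=read_camera("scene"); cv2.imwrite('pics/press.png',cv2.resize(a[200:330,240:440][...,::-1],None,fx=4,fy=4,interpolation=2))
E
```

```text
[-3.13985032e+00  1.09326040e-04  2.83484851e+00]
1.5387963267948965 [-0.63882505  0.1874467   0.56315735  1.70348346 -0.10401465  1.28057002
 -0.08574986]
3.275 [571.06374361  56.75425901 181.91917156] [-0.29922972  0.05939632  0.58851735] -0.15695381483534596
4.475 [571.62910392  55.03352255  98.61354949] [-0.40288577  0.51196865  0.74570921]
4.0 96.15804946867482 [-0.3 -0.7 -0.1]
2.5 94.43110209768307 [ 1.1 -0.7 -0.5]
1.0 92.8720176914062 [ 1.1 -0.6 -1. ]
-0.5 91.37224327808246 [ 0.6 -1.3 -1. ]
-2.0 89.85821244446697 [ 1.  -0.6 -0.5]
-3.5 88.3834007040852 [-0.1 -0.4  0.2]
-5.0 86.87907432063183 [-0.7  0.2 -0. ]
-6.5 85.37735938756255 [-0.1 -1.1 -1.1]
-8.0 83.86272666054175 [ 0.4  0.4 -1.3]
-9.5 82.3689435038985 [ 0.3 -0.8 -0.6]
-11.0 80.86193610698864 [ 0.3 -1.  -1.2]
-12.5 79.35775733796066 [ 0.7 -0.1 -0.1]
7.475
```

View pics/press.png

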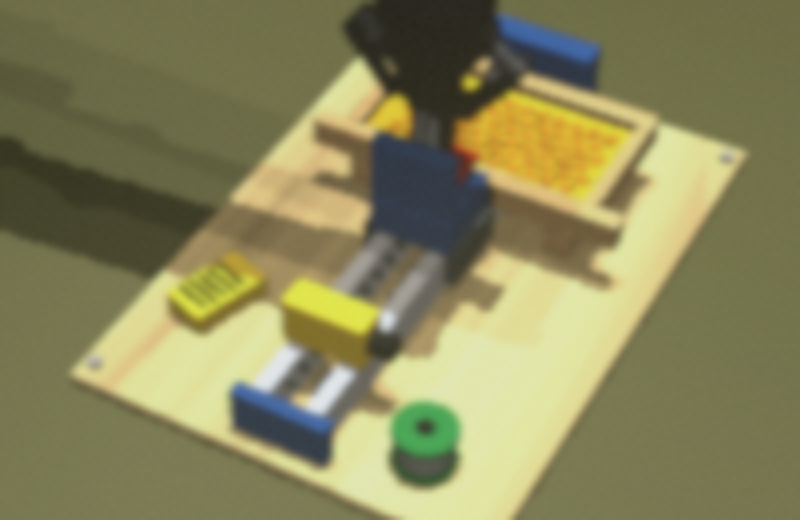

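The press picture shows the fingers at about (432,130), behind the wall and over the pad, with red visible at (463,163). No force registered, though, so I'll check where the fingertips really are.

Run:
```python
from h import *
print(get_tcp_pos(),get_eef_rot(),get_force(),get_moment(),get_opening(),get_finger_force())
a,d=read_camera("wrist"); cv2.imwrite('pics/wrist.png',a[...,::-1])
p=camera_params("wrist"); print(p)
a,d=read_camera("scene"); w=world("scene",a,d); np.savez('s2.npz',a=a,d=d,w=w)
r,g,b=[a[...,i].astype(int) for i in range(3)]
m=(r>110)&(g<70)&(b<80); m[:200]=0;m[330:]=0;m[:,:320]=0;m[:,400:]=0
print('red scene',m.sum(),np.median(w[m],0),np.percentile(w[m],[5,95],axis=0))
dark=(np.abs(w[...,0]-571)<30)&(np.abs(w[...,1]-55)<25)&(w[...,2]>70)&(w[...,2]<200)&(b<r+20)&(r<90)
print('dark',dark.sum(),np.percentile(w[dark],[1,10,50],axis=0))
a,d=read_camera("top"); w=world("top",a,d)
r,g,b=[a[...,i].astype(int) for i in range(3)]
m=(r>110)&(g<70)&(b<80); m[:195]=0;m[240:]=0;m[:,:285]=0;m[:,330:]=0
print('red top',m.sum(),np.median(w[m],0) if m.any() else 0)
```

```text
[571.07395393  54.98244379  79.45870172] [-3.14151506e+00  3.86114879e-05  1.53880369e+00] [-0.0016554  -0.33062447  0.25110148] [-0.06509663  0.01651093  0.07751043] 0.16900180438757426 0.0
{'fx': 371.64829954431775, 'fy': 371.64829954431775, 'cx': 317.2474888526922, 'cy': 246.50875526380594, 'view': array([[ 9.99501580e-01, -3.15683657e-02, -1.73693154e-04,
        -5.69890886e+02],
       [ 3.04570555e-02,  9.65733963e-01, -2.57740723e-01,
        -7.01078892e+01],
       [ 8.30419478e-03,  2.57606970e-01,  9.66214101e-01,
        -2.70378667e+02],
       [ 0.00000000e+00,  0.00000000e+00,  0.00000000e+00,
         1.00000000e+00]])}
red scene 7 [588.34488225  70.1553116   92.53751704] [[582.19242512  60.94348554  89.77986111]
 [592.76611155  72.66679649 102.95500976]]
dark 436 [[541.51258833  31.17088351  71.64093594]
 [554.42802407  36.79778131 117.81972424]
 [576.21750254  44.44459666 156.97178274]]
red top 0 0
```

View pics/wrist.png

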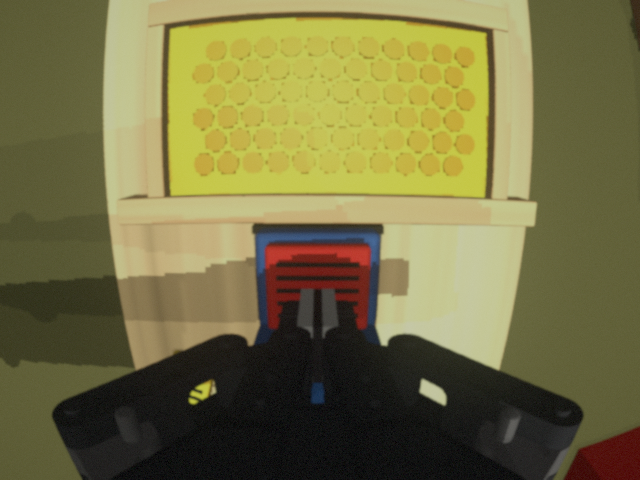

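The wrist view shows the shut tips near (318,290), centred over the red pad (x 265–372, far edge at row 245). I'll compare that with the projected TCP and the pad edge's height.

Run:
```python
from h import *
p=camera_params("wrist"); V=p['view']
def proj(P):
    c=V@np.append(P,1); x,y,z=c[0],-c[1],-c[2]; r=np.hypot(x,y); t=np.arctan2(r,z)
    return (p['cx']+p['fx']*t*x/r, p['cy']+p['fy']*t*y/r)
t=get_tcp_pos()
print('cam',-V[:3,:3].T@V[:3,3]); 
for z in (79.5,85,92,97): print(z,np.round(proj([t[0],t[1],z]),1), 'tip edge +11', np.round(proj(np.array([t[0],t[1],z])+11*ey),1))
ex=np.array([ey[1],-ey[0],0])
for z in (83,92): print('pad',z,[np.round(proj(pad*[1,1,0]+[0,0,z]+s*23*ex+20*ey),1) for s in (-1,1)])
a,d=read_camera("wrist"); np.set_printoptions(linewidth=200)
print('ray depth pad',d[255:285:5,275:290:4].round(0)); print('tip',d[286:330:5,300:336:5].round(0))
def unproj(u,v,d):
    x,y=(u-p['cx']),(v-p['cy']); r=np.hypot(x,y); th_=r/p['fx']; s=np.tan(th_)/r
    c=np.array([x*s*d,-y*s*d,-d,1]); return (np.linalg.inv(V)@c)[:3].round(1)
for u,v in [(283,270),(283,255),(355,270),(310,292),(328,292),(310,300),(328,300),(260,260),(320,212),(230,210)]: print((u,v),unproj(u,v,d[v,u]),a[v,u])
```

```text
cam [574.00727326 119.36831711 243.12230408]
79.5 [315.5 289.1] tip edge +11 [315.5 267. ]
85 [315.5 293.5] tip edge +11 [315.5 270.8]
92 [315.4 299.4] tip edge +11 [315.4 276. ]
97 [315.4 304. ] tip edge +11 [315.3 279.9]
pad 83 [array([263.8, 237.2]), array([367. , 237.2])]
pad 92 [array([260.9, 242.2]), array([369.7, 242.2])]
ray depth pad [[158. 158. 158. 159.]
 [158. 158. 158. 158.]
 [159. 159. 159. 159.]
 [159. 159. 158. 159.]
 [160. 160. 159. 160.]
 [161. 159. 159. 160.]]
tip [[163. 161. 162. 161. 162. 162. 162. 160.]
 [161. 144. 145. 144. 144. 144. 145. 161.]
 [163. 140. 140. 141. 139. 140. 140. 163.]
 [135. 135. 135. 135. 135. 134. 134. 134.]
 [131. 131. 131. 130. 131. 131. 131. 132.]
 [126. 126. 125. 128. 126. 127. 127. 126.]
 [125. 124. 124. 124. 124. 124. 124. 122.]
 [120. 119. 120. 119. 118. 119. 119. 119.]
 [116. 115. 116. 116. 116. 117. 115. 117.]]
(283, 270) [557.8  69.3  92.7] [113  35  27]
(283, 255) [558.   75.7  91.7] [189  59  48]
(355, 270) [588.7  67.8  90.9] [113  40  30]
(310, 292) [569.5  65.6 109.4] [71 68 63]
(328, 292) [576.5  65.3 109.3] [70 67 60]
(310, 300) [569.6  65.4 116.8] [69 66 63]
(328, 300) [576.2  65.2 116.9] [69 67 62]
(260, 260) [545.   68.6  74.3] [ 66  91 132]
(320, 212) [574.4  89.   64. ] [198 177 123]
(230, 210) [529.8  91.8  64.1] [198 196 138]
```

The pad is still up at z≈92. The fingertips end at about z 106, roughly 27 mm above the reported TCP, so they never reached it. I'll keep descending with a force check, watching the body-to-wall clearance (nominally tip + 73 mm).

Run:
```python
from h import *
z=np.load('s2.npz'); w=z['w']; a=z['a'].astype(int)
m=(np.abs(w[...,0]-571)<60)&(np.abs(w[...,1]-50)<60)&(w[...,2]>128)&(w[...,2]<200)
for lo in range(128,180,6):
    k=m&(w[...,2]>=lo)&(w[...,2]<lo+6); print(lo,k.sum(),np.percentile(w[k],[5,95],axis=0).round(0)[:,:2].tolist() if k.any() else '')
p=pad-6*ey; f0=np.array(get_force())
for dz in np.arange(-14,-27,-1.5):
    move_straight(p+[0,0,dz],feed=30); f=np.mean([get_force() for _ in range(3)],0)-f0
    print(dz,get_tcp_pos()[2].round(1),f.round(1))
    if f[2]>4: break
p=camera_params("wrist"); a,d=read_camera("wrist"); print(get_time(),'pad depth',np.median(d[250:280,272:295]))
cv2.imwrite('pics/wrist2.png',a[...,::-1])
print(d[270:330:4,[310,318,328]].round(0).T)
```

```text
128 17 [[560.0, 40.0], [585.0, 52.0]]
134 17 [[568.0, 43.0], [586.0, 52.0]]
140 23 [[551.0, 42.0], [589.0, 50.0]]
146 46 [[545.0, 40.0], [600.0, 60.0]]
152 67 [[538.0, 42.0], [602.0, 65.0]]
158 52 [[532.0, 41.0], [610.0, 63.0]]
164 51 [[529.0, 37.0], [615.0, 56.0]]
170 67 [[522.0, 38.0], [619.0, 58.0]]
176 57 [[518.0, 37.0], [622.0, 55.0]]
-14.0 77.8 [-0.7 -0.8  0.2]
-15.5 76.3 [-1.3 -0.2 -0.8]
-17.0 74.9 [-0.9  0.2 -0.3]
-18.5 73.4 [-1.4 -1.1 -0.6]
-20.0 71.9 [-1.  -1.5 -0.8]
-21.5 70.7 [-0.5 -0.3  0.1]
-23.0 69.2 [-0.3 -0.8  1.2]
-24.5 67.6 [-1.1 -0.   1.5]
-26.0 66.1 [ 0.3 -0.1  2.7]
10.025 pad depth 149.72783
[[149. 151. 151. 151. 152. 146. 143. 138. 134. 131. 128. 124. 123. 118.
  117.]
 [150. 151. 151. 152. 151. 146. 142. 138. 134. 131. 128. 123. 121. 119.
  115.]
 [150. 151. 150. 152. 152. 146. 143. 139. 134. 131. 128. 125. 122. 119.
  115.]]
```

Contact came at TCP reading ≈70.5, and the pad is now about 4 mm down at 2.7 N. I'll press it to the bottom, looking for a force knee near reading 61. The body then clears the wall by about 9 mm.

Run:
```python
from h import *
p=pad-6*ey
for dz in np.arange(-27.5,-34.1,-1.):
    move_straight(p+[0,0,dz],feed=30); f=np.mean([get_force() for _ in range(3)],0)
    print(dz,get_tcp_pos().round(1),f.round(1))
    if f[2]>10: break
a,d=read_camera("wrist"); np.savez('w3.npz',a=a,d=d); cv2.imwrite('pics/wrist3.png',a[...,::-1])
print(get_time(),'pad',np.median(d[235:275,272:295]))
```

```text
-27.5 [571.3  55.   64.6] [ 1.4 -0.1  3.7]
-28.5 [571.3  55.   63.6] [1.5 0.7 4.2]
-29.5 [571.3  55.   62.6] [1.6 0.8 3.8]
-30.5 [571.3  55.   61.7] [ 0.7 -0.6  4.2]
-31.5 [571.5  55.1  61.6] [-1.1 -0.3 10. ]
-32.5 [571.6  55.1  61.4] [-2.4 -0.5 15.8]
11.575 pad 150.15022
```

View pics/wrist3.png

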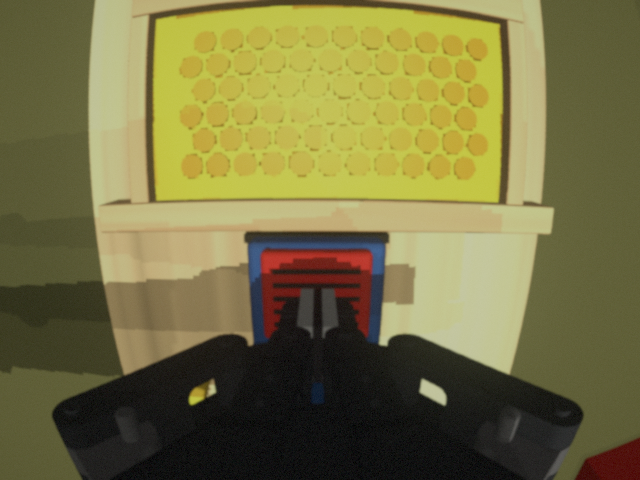

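The pad is at the bottom: hard stop at reading 61.6 with force rising to 15.8 N, and the wrist view shows it sunk, tips near (318,290). Now I push along -y with the pad held down.

Run:
```python
from h import *
b=pad+[0,0,-32.2]; s=-6.
while s>-125:
    s-= 8 if s>-84 else 1.5
    move_straight(b+s*ey,feed=60); f=np.mean([get_force() for _ in range(3)],0)
    t=np.array(get_tcp_pos()); print(round(s,1),t.round(1),f.round(1))
    if f@ey>16 or f[2]<4 or f[2]>35: break
print(get_time())
a,d=read_camera("scene"); cv2.imwrite('pics/pushed.png',cv2.resize(a[200:330,240:440][...,::-1],None,fx=4,fy=4,interpolation=2))
```

```text
-14.0 [571.3  48.1  61.5] [-0.8  2.2 13.3]
-22.0 [571.1  40.3  61.5] [-2.3  1.4 13.9]
-30.0 [570.8  32.3  61.5] [-2.   2.3 14.1]
-38.0 [570.5  24.3  61.5] [-3.1  1.6 14.8]
-46.0 [570.2  16.3  61.5] [-2.4  2.2 14.8]
-54.0 [569.9   8.3  61.5] [-2.6  1.9 14.5]
-62.0 [5.697e+02 2.000e-01 6.150e+01] [-2.   1.9 15.1]
-70.0 [569.4  -7.8  61.5] [-3.6  1.5 14.5]
-78.0 [569.1 -15.8  61.5] [-2.8  3.2 15.4]
-86.0 [568.8 -23.9  61.5] [-3.2  2.3 14.9]
-87.5 [568.8 -24.7  61.5] [-2.4  3.4 15.5]
-89.0 [568.8 -25.8  61.5] [-2.5  3.3 15.2]
-90.5 [568.7 -27.3  61.5] [-3.3  3.7 15.5]
-92.0 [568.7 -28.8  61.5] [-3.5  2.8 14.7]
-93.5 [568.6 -30.3  61.5] [-3.1  4.  14.7]
-95.0 [568.6 -31.8  61.5] [-3.2  3.1 15.8]
-96.5 [568.5 -33.3  61.5] [-2.6  4.3 15.2]
-98.0 [568.5 -34.1  61.5] [-4.2  3.8 15.5]
-99.5 [568.5 -34.2  61.5] [-3.5  7.5 16.5]
-101.0 [568.5 -34.5  61.5] [-2.7  8.6 15.5]
-102.5 [568.6 -35.3  61.5] [-3.1  9.2 14.5]
-104.0 [568.8 -36.8  61.5] [-2.6 10.2 15.3]
-105.5 [569.  -38.3  61.5] [-2.1  9.3 13.7]
-107.0 [569.1 -39.4  61.5] [-1.1 11.2 13.9]
-108.5 [569.1 -39.6  61.5] [-1.1 12.8 14.7]
-110.0 [569.1 -39.8  61.5] [-0.9 15.5 14.2]
-111.5 [569.1 -39.9  61.5] [-1.8 17.2 14.5]
18.6583
```

View pics/pushed.png

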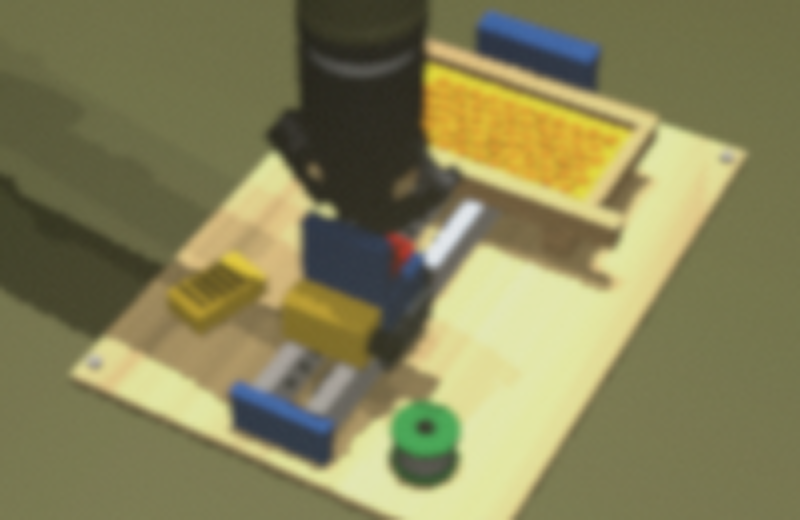

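The jaw was carried to the stop (TCP y≈-34). The tips then slid to the wall and the force rose to 17 N against the stop. In the picture the wall at (345,245) sits against the yellow stop at (330,315), and the frame and loose things haven't moved. I'll ease off slightly, lift straight up and check.

Run:
```python
from h import *
b=pad-108.5*ey
move_straight(b+[0,0,-32.2],feed=40); print(np.round(get_force(),1))
move_straight(b+[0,0,-15],feed=40); print(np.round(get_force(),1))
move_straight(b+[0,0,60],feed=120)
move_straight(b+[0,200,130],feed=250)
print(np.round(get_force(),1),get_time())
a,d=read_camera("scene"); w=world("scene",a,d)
cv2.imwrite('pics/end.png',cv2.resize(a[200:330,240:440][...,::-1],None,fx=4,fy=4,interpolation=2))
a,d=read_camera("top"); w=world("top",a,d); r,g,b_=[a[...,i].astype(int) for i in range(3)]
m=(b_>r+30)&(b_>g+20)&(w[...,2]>115)&(w[...,2]<135); m[:195]=0;m[240:]=0;m[:,:300]=0;m[:,380:]=0
print(m.sum(),np.median(w[m],0),get_time())
m=(r>120)&(g<70);m[:195]=0;m[240:]=0;m[:,:300]=0;m[:,380:]=0
print('pad',m.sum(),np.median(w[m],0))
```

```text
[-1.4 11.8 13.9]
[ 0.9  8.9 -0.4]
[ 0.6 -0.2 -0.5] 21.3167
127 [567.81590479 -57.80670533 125.30466549] 21.4167
pad 211 [568.57764968 -26.57898539  89.7398863 ]
```

View pics/end.png

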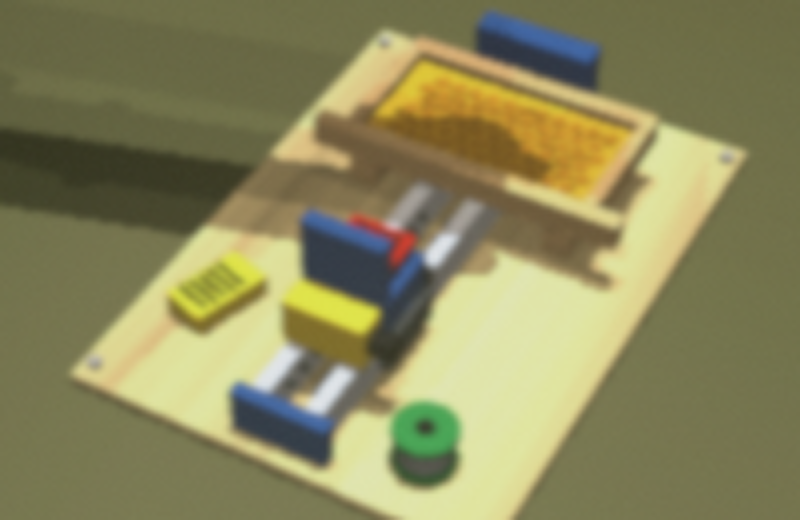

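The wall centre moved from y=30 to -57.8, which puts the jaw's back at about -65, on the stop face at -66. The picture shows the hand clear, the pad up and the frame, spool and cage in place.

```bash
python3 -c "
from cell import *
print(sign_off())"
```

```text
the job is handed in; nothing more can be done
None
```

The clamp is open: I pressed the release pad right down and held it there while the jaw slid about 88 mm to the yellow stop, then lifted the hand clear; in the final picture the frame, spool and cage on the board are where they were, and the job is handed in.

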